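Charge the annealing kiln with silver slugs

TASK

Charge the annealing kiln: take the long-handled steel boat from the firebrick by its wooden grip, slide it with its three silver slugs through the slot in the kiln's cover plate, and tip it inside so that all three slugs land in the clay tray. Neither the boat nor its handle may touch the cover plate, on the way in, while tipping or on the way out. Then lay the empty boat flat on the firebrick again and let go, leaving the other things on the bench where they are.

Things in the scene. Friction and masses are not known exactly. Their poses are not given: they have to be found in the camera images.
- boat: Long-handled charging boat, one rigid piece 300 mm long, 130 to 200 g. Origin: middle of the underside of the boat proper, +x to its nose, z up. Boat proper: bright steel trough open on top, x -40 to +40 mm, 32 mm wide, 18 mm tall, 2 mm walls and floor. Behind it a flat shank 14 mm wide, x -40 to -170 mm, z 0 to 6 mm, then the grip. Starts level, boat and shank resting on the firebrick.
- grip (a point): Centre of the boat's dark wooden grip, 90 mm long (boat x -170 to -260 mm), 18 mm wide, 20 mm tall (boat z 0 to 20 mm): 215 mm behind the boat's origin and 10 mm above its underside; axes as the boat's. It hangs out beyond the brick's end, with free air below and on both sides.
- nose (a point): Tip of the boat's nose: middle of the lip, boat x = +40 mm, 15 mm above the underside; axes as the boat's. The boat floor is flat from the rear wall for 50 mm, then rises at 25 degrees to this lip; there is no end wall at the nose. Tipped nose-down by 40 to 50 degrees the slugs roll out over the lip; up to about 20 degrees they stay in.
- slug1: One of three loose bright silver slugs (short round rods, 14 mm diameter, 25 mm long, 40 g) lying crosswise in the boat. Origin at its centre, y along its axis. They roll freely.
- slug2: One of three loose bright silver slugs (short round rods, 14 mm diameter, 25 mm long, 40 g) lying crosswise in the boat. Origin at its centre, y along its axis. They roll freely.
- slug3: One of three loose bright silver slugs (short round rods, 14 mm diameter, 25 mm long, 40 g) lying crosswise in the boat. Origin at its centre, y along its axis. They roll freely.
- firebrick: Cream insulating firebrick, fixed, 230 x 114 x 64 mm, lying flat; top 64 mm above the bench. Origin on the bench under its middle line, 60 mm inside the end over which the boat's grip hangs: the brick reaches from x = -60 to +170 mm and y = -57 to +57 mm. The boat starts pointing along its +x.
- kiln: Fixed bench kiln: blue case 260 mm wide and deep, 270 mm high, sight glass in the lid, controller box on its -y flank (50 mm out), lid handle on the +y flank (30 mm out). Origin on the bench under the middle of the cover plate's FRONT face; +x level, straight into the kiln. Inside, floor 65 mm up: doorway x 5 to 45 mm, 138 wide, top 213 mm up; chamber x 45 to 225 mm, 180 wide, lid 226 mm up.
- cover_plate: Dark steel plate 160 mm wide, 5 mm thick, from 55 to 234 mm above the bench, closing the kiln's doorway. Same origin and axes as the kiln; its front face is x = 0. It has one slot, and a bar handle below it (bar 92 mm above the bench, standing out 35 mm).
- slot (a point): Centre of the slot in the cover plate, mid thickness (x = 2.5 mm in the kiln frame), 175 mm above the bench. The slot is 52 mm wide (kiln y) and 42 mm high. Axes as the kiln's.
- tray: Buff fireclay tray fixed on the chamber floor, outside 125 (x) x 130 (y) x 24 mm, walls and floor 8 mm thick. Origin: middle of its underside, 142 mm behind the plate's front face and 65 mm above the bench; axes as the kiln's. So it reaches from 79.5 to 204.5 mm behind that face, its rim 89 mm above the bench.
- pliers: Bystander: red-handled pliers, 140 mm long, 12 mm high, lying to the -y side of the firebrick. Origin on the underside.
- clay_dish: Bystander: small clay dish, 64 mm across, 35 mm high, by the kiln's -y front corner. Origin under its middle.
- canister: Bystander: round aluminium canister, 72 mm across, 85 mm high. Origin under its middle.
- brush_tin: Bystander: open tin, 72 mm across, 105 mm high, three brushes standing in it. Origin under its middle.
- rubber_block: Bystander: black stepped rubber block, 95 x 60 x 56 mm. Origin under its middle.
- bangle: Bystander: gold bangle, 68 mm across, 7 mm high, flat on a steel bench plate. Origin under its middle.
- file: Bystander: flat file with a wooden handle, 240 mm long, 20 mm high, lying on the bench. Origin on the underside, near the middle.

How it is judged (in metres and radians):
On the way, in this order (a step that is already met when the one before it is completed fails the run):
1. The boat is right inside the kiln through the slot, with all three slugs still in it (x of boat in the frame of kiln between 0.045 and 0.2 m and y of boat in the frame of kiln between -0.06 and 0.06 m and z of boat in the frame of kiln between 0.07 and 0.21 m and distance between each of slug1, slug2, slug3 and boat below 0.045 m), for 0.1 s.
2. All three slugs lie in the clay tray (x of slug1 in the frame of tray between -0.0625 and 0.0625 m and y of slug1 in the frame of tray between -0.065 and 0.065 m and z of slug1 in the frame of tray between 0 and 0.035 m and x of slug2 in the frame of tray between -0.0625 and 0.0625 m and y of slug2 in the frame of tray between -0.065 and 0.065 m and z of slug2 in the frame of tray between 0 and 0.035 m and x of slug3 in the frame of tray between -0.0625 and 0.0625 m and y of slug3 in the frame of tray between -0.065 and 0.065 m and z of slug3 in the frame of tray between 0 and 0.035 m), for 0.2 s.
At the end, for the whole second after the job is handed in: All three slugs are inside the clay tray in the kiln, at rest (under 50 mm/s); the boat lies flat on top of the firebrick (middle of the boat over the brick, within 7 degrees of level, its underside within 6 mm of the brick's top), released and at rest (all of step 2 and x of boat in the frame of firebrick between -0.06 and 0.17 m and y of boat in the frame of firebrick between -0.057 and 0.057 m and z of boat in the frame of firebrick between 0.058 and 0.07 m and angle between boat's own z axis and vertical below 0.12 rad and linear speed of boat below 0.02 m/s and linear speed of each of slug1, slug2, slug3 below 0.05 m/s); the robot touches nothing.
It fails at once if The boat or its handle touches the cover plate (over 0.5 N) (contact force between boat and cover_plate above 0.5 N).
It fails at once if A bystander is moved more than 25 mm (distance of any of pliers, clay_dish, canister, brush_tin, rubber_block, bangle, file from where it was at the start of the episode above 0.025 m).
It also fails if it takes over 58 s, if anything falls off the work surface, if the arm or the gripper's body presses on something with over 40 N, if the wrist force passes 120 N, or if a joint passes its speed limit or range.

ROBOT

A 7-joint arm with a two-finger parallel gripper is mounted at the origin on the work surface. World frame = base frame: x ahead of the robot, y to its left, z up, the work surface at z = 0. Lengths are in mm, angles in rad, forces in N, time in s.
With the tool pointing down it reaches from about 400 to 875 mm from the base axis. Payload 4.4 kg.
Tool frame: the origin (TCP) lies midway between the tips of the shut fingers; the grasp point (between the pads) lies 19 mm behind it; z points along the fingers, y is the line along which they close (so a half turn about z gives the same grasp; the last joint's range is limited). The gripper opens to 85 mm and grips with 20 to 120 N. Pads are 22 mm wide; open, the fingers measure 114 mm over their backs; the gripper's body (76 mm by 85 mm) begins 54 mm behind the grasp point. The pads swing forward as they close: fully open they stand 13 mm farther back than shut.
Start: joints at [-1.298, 0.628, 0.038, 1.517, -0.027, 0.996, -0.02], TCP at [216.008, 613.073, 231.313] pointing down, gripper open.
Joint ranges: [-3.06, 3.06], [-0.37, 2.12], [-1.25, 1.32], [0.18, 2.47], [-1.1, 4.24], [0.23, 1.98], [-2.94, 2.94]. Speed limits (rad/s): [2.57, 2.57, 3.14, 3.14, 3.14, 3.14, 3.14].

INTERFACE

Orientations are given as [roll, pitch, yaw] about the fixed x, y, z axes, in that order (R = Rz(yaw) Ry(pitch) Rx(roll)).
In Python, from cell import ctrl, get_image, get_calibration gives the robot as it stands.
- The arm moves only by the shell command python3 -m creep 'ROWS'. ROWS is JSON, a list of rows, each an object of numbers: "dx", "dy", "dz": the shift along the world's x, y, z normalised to -1 to 1, where 1 is 0.4 m; "rx", "ry", "rz": the turn, a rotation vector about the world's x, y, z normalised to -1 to 1, where 1 is 2 pi rad; "grip": the closure, from -1 (fully open) to 1 (shut). A call has exactly 5 rows; each row is the pose to reach, as a shift and turn from the pose commanded when the call began, turning the shorter way round; what a row does not reach only later rows make up. A row lasts 1/8 s, in which the tool goes at most 62.5 mm and 10.7 degrees, less where a joint would pass 70% of its speed; a pose out of reach is approached as far as the arm can. A call with a number of a shift or a turn outside -1 to 1 is refused whole. A call with a gripper value outside its range is refused whole. The fingers move at their own pace and stop on an object; the grip force is fixed at half the most. Time passes only in rows, so rows that repeat a pose let the fingers close, or fill a call up. It gives the time, the measured TCP pose, the force, the opening and the grip force at its end, in the units of the state.
- ctrl.read_state(): the state, without advancing time (a new reading comes with each control period).
- get_image(name): name is "side" or "top"; returns the picture (480x640x3 uint8, red, green, blue); there is no depth.
- get_calibration(name): a dict with "mtx" (3x3 intrinsics, pixels), "world_from_camera" (4x4, takes a point from camera to world coordinates). Camera axes: x right, y down, z forward; pixel columns grow to the right and rows downward; lengths in mm; the calibration is good to about 2 mm. A picture is of the moment at which its call begins. get_calibration takes no time and is no camera call.
- ctrl.finish_job(): hands the job in; it is judged then, once.
The state is a dict: "clock": time; "qpos": joint angles; "qd": joint speeds; "tau": joint torques, N m; "eef_pos": TCP position; "tool_rot": TCP orientation; "force": force on the tool from outside, world axes, zero at the start; "torque": the same for the moment, N m; "width": finger opening in mm; "gripper_force": force on a finger pad.
Only numpy, scipy, OpenCV 4.12 (cv2) and the standard library are available. Lean on these libraries where they do the work, as an engineer would, in place of code of your own. Each camera call takes 0.05 s, during which the arm holds its last target. There are 200 camera calls.

## Working session

There is one attempt and no reset: what is moved stays moved. The work goes in short steps, Python scripts to look and compute and a shell command to move; the robot and the scene stay as the last step left them, time stands still between calls to the robot, and variables do not carry over. Pictures are saved under pics/ and viewed, at most 10 in all, crops included, and the job is handed in when it is done.

```bash
mkdir -p pics; ls; python3 - <<'E'
from cell import ctrl,get_image,get_calibration
import cv2,numpy as np
np.set_printoptions(precision=4,suppress=True)
for n in("side","top"):
    im=get_image(n);cv2.imwrite(f"pics/{n}0.png",im[:,:,::-1])
    c=get_calibration(n);print(n,np.array(c["mtx"]),np.array(c["world_from_camera"]))
s=ctrl.read_state();print(s)
E
```

```text
pics
side [[562.0578   0.     320.2915]
 [  0.     562.0578 240.6651]
 [  0.       0.       1.    ]] [[    0.9965    -0.0638     0.0542   441.8393]
 [   -0.0836    -0.7444     0.6625 -1140.7549]
 [   -0.0019    -0.6647    -0.7471  1415.6911]
 [    0.         0.         0.         1.    ]]
top [[553.2485   0.     322.3324]
 [  0.     553.2485 239.1932]
 [  0.       0.       1.    ]] [[  -0.0011   -0.9898    0.1426  288.0097]
 [  -1.        0.0022    0.0073   -0.6266]
 [  -0.0075   -0.1426   -0.9898 1708.7796]
 [   0.        0.        0.        1.    ]]
{'clock': 0.1, 'qpos': array([-1.2978,  0.6292,  0.0384,  1.5183, -0.027 ,  0.9963, -0.02  ]), 'qd': array([ 0.0001, -0.001 ,  0.0005, -0.0036, -0.0007,  0.001 , -0.0006]), 'tau': array([  0.0028, -56.4532,   1.2302, -19.3973,   0.0112,   0.0054,
         0.    ]), 'eef_pos': array([215.8272, 612.5386, 230.5084]), 'tool_rot': array([-3.1399, -0.    ,  2.8027]), 'force': array([ 0.1771, -1.1727, -0.4172]), 'torque': array([0.0022, 0.0094, 0.0271]), 'gripper_force': 0.0, 'width': 85.35492434286876}
```

View pics/side0.png

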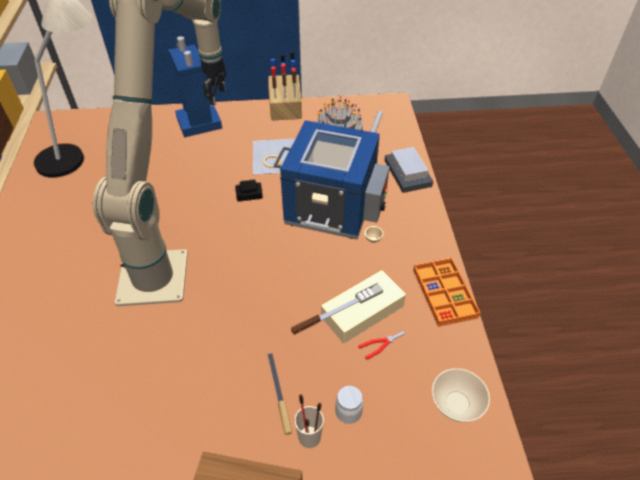

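View pics/top0.png

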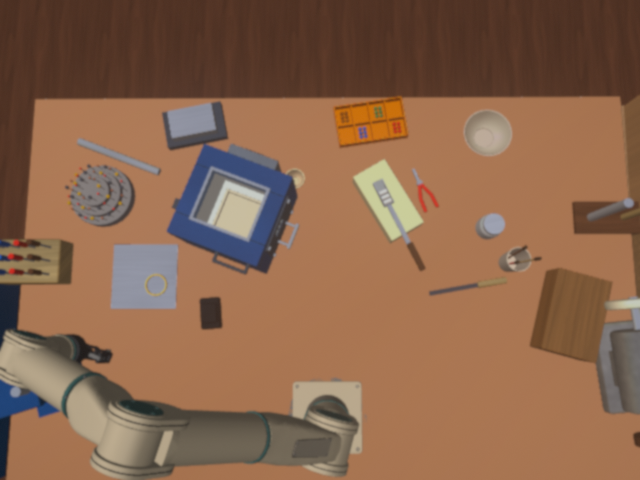

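Both views show the kiln (top about 235,208; side about 330,180) with its plate facing the firebrick. The boat lies on the brick (top: nose 380,185, grip 415,257; side: grip 307,324). I'll enlarge both areas for accurate points.

```bash
python3 - <<'E'
import cv2,numpy as np
def crop(n,x,y,w,h,s):
    im=cv2.imread(f"pics/{n}0.png")[y:y+h,x:x+w]
    o=cv2.resize(im,None,fx=s,fy=s,interpolation=cv2.INTER_CUBIC)
    for X in range(-x%20,w,20): cv2.putText(o,str(x+X),(X*s,8),0,.33,(0,255,255)); cv2.line(o,(X*s,0),(X*s,h*s),(0,255,255),1) if 0 else [cv2.circle(o,(X*s,Y*s),1,(0,255,255),-1) for Y in range(-y%20,h,20)]
    for Y in range(-y%20,h,20): cv2.putText(o,str(y+Y),(0,Y*s+4),0,.33,(0,255,255))
    return o
a=crop("top",160,140,150,140,4);b=crop("top",345,155,50*1,140,4)
cv2.imwrite("pics/ca.png",np.hstack([crop("top",215,150,90,130,4),crop("top",345,150,90,130,4)]))
cv2.imwrite("pics/cb.png",np.vstack([crop("side",265,115,140,130,4)[:,:],]))
cv2.imwrite("pics/cc.png",crop("side",285,265,130,80,6))
E
```

```text
(no output)
```

View pics/ca.png

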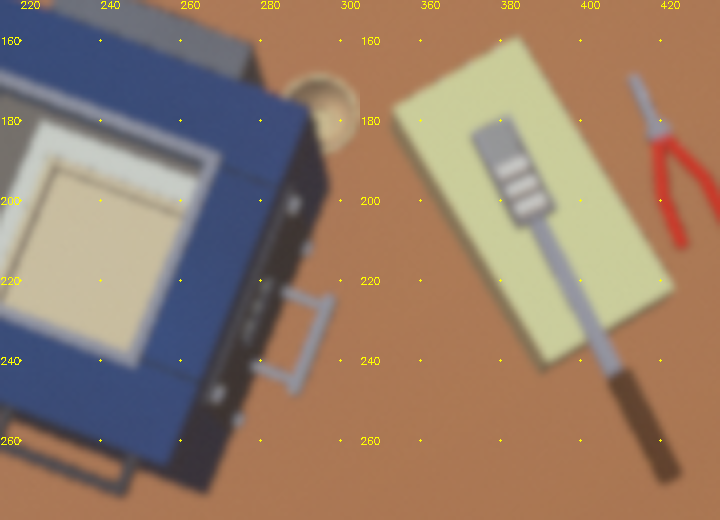

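View pics/cb.png

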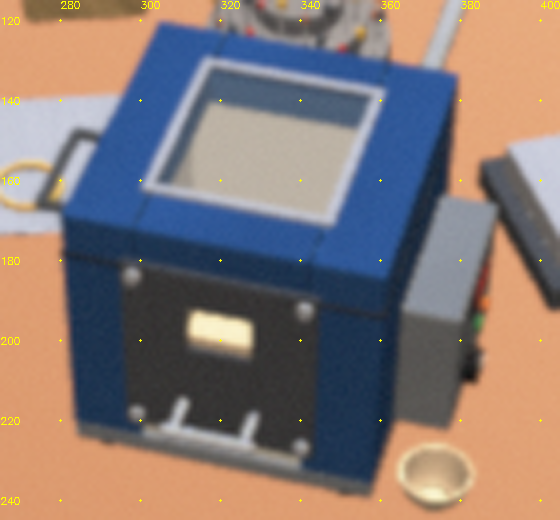

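View pics/cc.png

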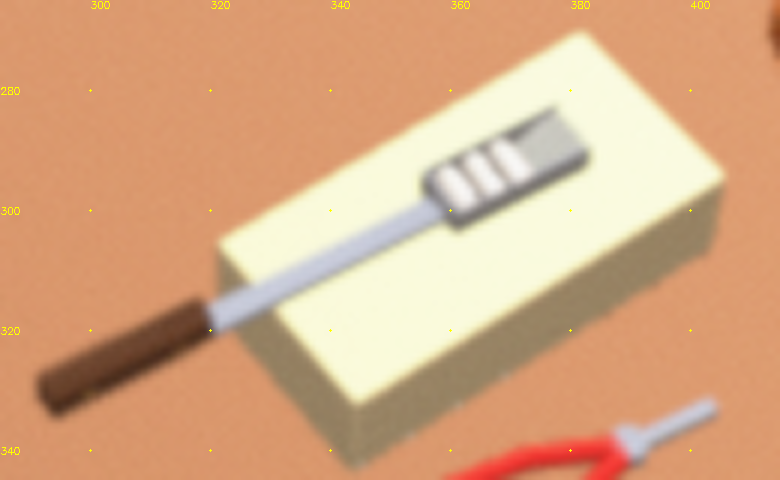

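```bash
cat > fit.py <<'E'
import numpy as np
from scipy.optimize import least_squares
from cell import get_calibration
C={}
for n in("side","top"):
    c=get_calibration(n);C[n]=(np.array(c["mtx"]),np.linalg.inv(np.array(c["world_from_camera"])))
def proj(n,P):
    K,T=C[n];p=K@(T[:3,:3]@P+T[:3,3]);return p[:2]/p[2]
def place(q,p):
    c,s=np.cos(q[2]),np.sin(q[2]);return np.array([q[0]+c*p[0]-s*p[1],q[1]+s*p[0]+c*p[1],p[2]])
def fit(obs,q0):
    f=lambda q:np.concatenate([proj(n,place(q,p))-uv for n,p,uv in obs])
    r=least_squares(f,q0,loss="soft_l1",x_scale=[10,10,.05])
    return r.x,f(r.x).reshape(-1,2)
E
python3 - <<'E'
from fit import *
np.set_printoptions(precision=2,suppress=True)
boat=[("side",(40,16,79),(377.5,282.8)),("side",(40,-16,79),(383,290.8)),("side",(-40,16,82),(355.7,295)),("side",(-40,-16,82),(361.3,300.9)),("side",(-170,0,84),(318.3,316)),("side",(-260,0,84),(293.3,329.5)),
("top",(40,16,79),(373,183.75)),("top",(40,-16,79),(382,179)),("top",(-40,16,82),(385,207)),("top",(-40,-16,82),(394,202.25)),("top",(-170,0,84),(410,243.3)),("top",(-260,0,84),(423,269.5))]
brick=[("side",(170,57,64),(382.2,270.2)),("side",(-60,57,64),(321.5,305.5)),("side",(-60,-57,64),(344.5,332.3)),("side",(170,-57,64),(405.8,294.2)),
("top",(170,57,64),(353.5,177)),("top",(170,-57,64),(384.75,159.5)),("top",(-60,57,64),(390.4,240)),("top",(-60,-57,64),(423.75,222))]
kiln=[("side",(0,26,196),(312.5,192.2)),("side",(0,-26,196),(328.5,195.5)),("side",(0,-26,154),(328,204.6)),("side",(0,26,154),(312,201.3)),
("side",(0,80,234),(295.25,180.5)),("side",(0,-80,234),(344.5,189.7)),("side",(5,130,270),(280.5,168.75)),("side",(5,-130,270),(361,184.5)),
("side",(265,130,270),(305,120.5)),("side",(265,-130,270),(379.25,133.75)),
("top",(5,-130,270),(292,175.75)),("top",(5,130,270),(257,266.5)),("top",(-35,-26,92),(298.3,225)),("top",(-35,26,92),(289,248))]
for n,o,q in(("boat",boat,(700,-120,.5)),("brick",brick,(700,-120,.5)),("kiln",kiln,(600,100,1.2))):
    for s in("both","side","top"):
        x,r=fit([k for k in o if s in("both",k[0])],q)
        print(n,s,x[:2],x[2],np.degrees(x[2]))
        if s=="both":print(r.T)
E
```

```text
boat both [ 664.19 -172.02] 0.44949036520252744 25.753900857898863
[[-0.36  0.29 -1.08 -0.67  0.83 -2.09 -0.5  -0.02 -0.46  0.08 -0.79  0.18]
 [ 0.69  0.14 -1.02  0.78  0.45  0.76 -0.56 -0.33 -0.61 -0.44 -0.61  0.48]]
boat side [ 665.81 -170.64] 0.45045753969787045 25.80931587453471
boat top [ 662.99 -172.61] 0.45180900791065115 25.886749299273134
brick both [ 600.3  -214.09] 0.5241139638513982 30.02951811255731
[[-0.1  -0.8  -0.6   0.58 -1.38 -0.59  0.69 -0.23]
 [ 0.03 -0.    0.62  0.7  -0.77 -1.48  0.74 -0.08]]
brick side [ 601.43 -213.15] 0.5313640454029089 30.444917186584536
brick top [ 598.95 -214.83] 0.5172707666503937 29.637431794564016
kiln both [544.81 132.34] 1.2069999326118517 69.15600201123388
[[-0.65 -0.69 -0.3   0.02 -0.21  0.44 -0.84  0.9  -0.51  0.75  0.04 -0.99
  -2.68  0.26]
 [ 1.05  0.91  1.36  1.51  0.55  1.08 -0.45 -0.46 -1.18 -1.37 -0.46 -0.55
   2.32 -4.41]]
kiln side [545.34 134.71] 1.2045304669717707 69.01451205240467
kiln top [543.44 130.77] 1.2155673672549119 69.6468798575354
```

```bash
python3 - <<'E'
from fit import *
np.set_printoptions(precision=2,suppress=True)
slot=[("side",(0,26,196),(312.5,192.2)),("side",(0,-26,196),(328.5,195.5)),("side",(0,-26,154),(328,204.6)),("side",(0,26,154),(312,201.3)),
("side",(0,80,234),(295.25,180.5)),("side",(0,-80,234),(344.5,189.7))]
case=[("side",(5,130,270),(280.5,168.75)),("side",(5,-130,270),(361,184.5)),("top",(5,-130,270),(292,175.75)),("top",(5,130,270),(257,266.5))]
bar=[("top",(-35,-36,92),(298.3,225)),("top",(-35,36,92),(289,248))]
for n,o in(("slot",slot),("case",case),("all",slot+case+bar),("slotbar",slot+bar)):
    x,r=fit(o,(545,132,1.2));print(n,x,np.degrees(x[2]));print(r.T)
E
```

```text
slot [545.97 137.14   1.21] 69.45144592371774
[[-0.41 -0.46 -0.07  0.26  0.04  0.67]
 [ 0.01 -0.21  0.25  0.47 -0.42 -0.11]]
case [543.73 130.91   1.21] 69.4428335573817
[[-1.25  0.64  0.34 -0.22]
 [ 0.01 -0.26 -0.15 -0.05]]
all [544.37 132.23   1.21] 69.29434594017314
[[-0.79 -0.83 -0.43 -0.12 -0.37  0.31 -1.02  0.77 -0.03 -0.84 -1.44 -0.89]
 [ 1.09  0.93  1.38  1.56  0.63  1.07 -0.36 -0.49 -0.34 -0.34 -0.68 -1.13]]
slotbar [544.91 134.48   1.2 ] 68.82768198418226
[[-0.65 -0.74 -0.34  0.02 -0.17  0.36 -2.14 -1.78]
 [ 0.55  0.46  0.92  1.01 -0.01  0.7  -0.73 -1.26]]
```

Measured: kiln at (545, 134.5), yaw 69.4°; boat at (664.5, −172), yaw 25.8°. Next I lift and swing towards the grip.

```bash
python3 -m creep '[{"dx":0.25,"dy":-0.6,"dz":0.4,"rz":-0.14},{"dx":0.25,"dy":-0.6,"dz":0.4,"rz":-0.14},{"dx":0.25,"dy":-0.6,"dz":0.4,"rz":-0.14},{"dx":0.25,"dy":-0.6,"dz":0.4,"rz":-0.14},{"dx":0.25,"dy":-0.6,"dz":0.4,"rz":-0.14}]'; python3 -c "
from cell import ctrl;s=ctrl.read_state();print(s['qpos'].round(3),s['eef_pos'].round(1),s['tool_rot'].round(3))"
```

```text
[-1.298  0.629  0.038  1.518 -0.027  0.996 -0.02 ] [215.8 612.5 230.5] [-3.14  -0.     2.803]$[0]: bad value
```

```bash
cat > st.py <<'E'
from cell import ctrl
s=ctrl.read_state();print(round(s['clock'],2),s['qpos'].round(3),s['eef_pos'].round(1),s['tool_rot'].round(3),s['force'].round(1),round(s['width'],1))
E
python3 -m creep '[{"dx":0.25,"dy":-0.6,"dz":0.4,"rx":0,"ry":0,"rz":-0.14,"grip":-1},{"dx":0.25,"dy":-0.6,"dz":0.4,"rx":0,"ry":0,"rz":-0.14,"grip":-1},{"dx":0.25,"dy":-0.6,"dz":0.4,"rx":0,"ry":0,"rz":-0.14,"grip":-1},{"dx":0.25,"dy":-0.6,"dz":0.4,"rx":0,"ry":0,"rz":-0.14,"grip":-1},{"dx":0.25,"dy":-0.6,"dz":0.4,"rx":0,"ry":0,"rz":-0.14,"grip":-1}]'; python3 st.py
```

```text
clock: 0.72
eef_pos: [316.6, 371.0, 392.4]
tool_rot: [3.141, -0.0, 1.917]
force: [0.1, 0.2, 1.0]
width: 85.3
gripper_force: 0.0
0.72 [-1.173  0.243  0.326  1.71  -0.083  1.201 -0.48 ] [316.6 371.  392.4] [ 3.141 -0.     1.917] [0.1 0.2 1. ] 85.3
```

```bash
python3 -m creep '[{"dx":0.22,"dy":-0.74,"dz":0,"rx":0,"ry":0,"rz":-0.14,"grip":-1},{"dx":0.22,"dy":-0.74,"dz":0,"rx":0,"ry":0,"rz":-0.14,"grip":-1},{"dx":0.22,"dy":-0.74,"dz":0,"rx":0,"ry":0,"rz":-0.14,"grip":-1},{"dx":0.22,"dy":-0.74,"dz":0,"rx":0,"ry":0,"rz":-0.14,"grip":-1},{"dx":0.22,"dy":-0.74,"dz":0,"rx":0,"ry":0,"rz":-0.14,"grip":-1}]'; python3 st.py
```

```text
clock: 1.35
eef_pos: [404.0, 75.0, 391.4]
tool_rot: [-3.142, -0.001, 1.039]
force: [1.2, 1.2, -0.3]
width: 85.8
gripper_force: 0.0
1.35 [-0.834  0.12   0.665  1.884 -0.081  1.164 -0.672] [404.   75.  391.4] [-3.142e+00 -1.000e-03  1.039e+00] [ 1.2  1.2 -0.3] 85.8
```

```bash
cat > d.py <<'E'
# usage: d.py bx by bz psi pitch_nose_down gx theta back  -> units to type; boat origin pose, grasp at boat x=gx, tool tilt theta (deg) rel. to boat
import sys,json,os,numpy as np
from scipy.spatial.transform import Rotation as R
bx,by,bz,psi,pit,gx,th,back=map(float,sys.argv[1:9])
c=json.load(open("cmd.json")) if os.path.exists("cmd.json") else dict(p=[404.008,77.073,391.313],r=R.from_euler("xyz",[np.pi,0,1.0431]).as_quat().tolist())
B=R.from_euler("xyz",[0,pit,psi],degrees=True)
T=B*R.from_euler("xyz",[180,-th,0],degrees=True)
z=T.as_matrix()[:,2]
p=np.array([bx,by,bz])+B.apply([gx,0,10])+(19-back)*z
d=p-c["p"]; v=(T*R.from_quat(c["r"]).inv()).as_rotvec()
u=np.r_[np.round(d/400,4),np.round(v/2/np.pi,4)]
print("TCP",p.round(1),"dist",np.linalg.norm(d).round(),"deg",np.degrees(np.linalg.norm(v)).round(1))
print(",".join(f'"{k}":{x:.4f}' for k,x in zip(("dx","dy","dz","rx","ry","rz"),u)))
json.dump(dict(p=(np.array(c["p"])+400*u[:3]).tolist(),r=(R.from_rotvec(u[3:]*2*np.pi)*R.from_quat(c["r"])).as_quat().tolist()),open("cmd.json","w"))
E
python3 d.py 664.5 -172 64 25.8 0 -200 35 120
```

```text
TCP [ 432.3 -284.3  156.7] dist 432.0 deg 48.4
"dx":0.0707,"dy":-0.9033,"dz":-0.5864,"rx":0.0670,"ry":-0.0724,"rz":-0.0914
```

```bash
python3 -m creep '[{"dx":0.035,"dy":-0.45,"dz":-0.293,"rx":0.0335,"ry":-0.0362,"rz":-0.0457,"grip":-1},{"dx":0.035,"dy":-0.45,"dz":-0.293,"rx":0.0335,"ry":-0.0362,"rz":-0.0457,"grip":-1},{"dx":0.035,"dy":-0.45,"dz":-0.293,"rx":0.0335,"ry":-0.0362,"rz":-0.0457,"grip":-1},{"dx":0.035,"dy":-0.45,"dz":-0.293,"rx":0.0335,"ry":-0.0362,"rz":-0.0457,"grip":-1},{"dx":0.035,"dy":-0.45,"dz":-0.293,"rx":0.0335,"ry":-0.0362,"rz":-0.0457,"grip":-1}]'
python3 -m creep '[{"dx":0.0357,"dy":-0.4533,"dz":-0.2934,"rx":0.0335,"ry":-0.0362,"rz":-0.0457,"grip":-1},{"dx":0.0357,"dy":-0.4533,"dz":-0.2934,"rx":0.0335,"ry":-0.0362,"rz":-0.0457,"grip":-1},{"dx":0.0357,"dy":-0.4533,"dz":-0.2934,"rx":0.0335,"ry":-0.0362,"rz":-0.0457,"grip":-1},{"dx":0.0357,"dy":-0.4533,"dz":-0.2934,"rx":0.0335,"ry":-0.0362,"rz":-0.0457,"grip":-1},{"dx":0.0357,"dy":-0.4533,"dz":-0.2934,"rx":0.0335,"ry":-0.0362,"rz":-0.0457,"grip":-1}]'; python3 st.py
python3 d.py 664.5 -172 64 25.8 0 -200 35 0
```

```text
clock: 1.98
eef_pos: [416.6, -106.7, 272.6]
tool_rot: [3.095, -0.302, 0.752]
force: [-0.1, 0.7, -0.1]
width: 85.7
gripper_force: 0.0
clock: 2.6
eef_pos: [425.6, -205.4, 181.1]
tool_rot: [-3.133, -0.519, 0.521]
force: [0.7, -0.6, -0.6]
width: 85.2
gripper_force: 0.0
2.6 [ 0.868  0.469 -0.166  2.263 -1.067  0.482  0.657] [ 425.6 -205.4  181.1] [-3.133 -0.519  0.521] [ 0.7 -0.6 -0.6] 85.2
TCP [ 494.2 -254.3   58.4] dist 120.0 deg 0.0
"dx":0.1549,"dy":0.0749,"dz":-0.2458,"rx":-0.0000,"ry":0.0000,"rz":0.0000
```

```bash
cat > sync.py <<'E'
import json
from cell import ctrl
from scipy.spatial.transform import Rotation as R
s=ctrl.read_state();json.dump(dict(p=list(map(float,s['eef_pos'])),r=R.from_euler("xyz",s['tool_rot']).as_quat().tolist()),open("cmd.json","w"))
E
python3 sync.py; python3 d.py 664.5 -172 64 25.8 0 -200 20 120
```

```text
TCP [ 453.3 -274.1  168.9] dist 75.0 deg 10.6
"dx":0.0692,"dy":-0.1718,"dz":-0.0304,"rx":-0.0137,"ry":0.0233,"rz":-0.0118
```

```bash
python3 -m creep '[{"dx":0.0692,"dy":-0.1718,"dz":-0.0304,"rx":-0.0137,"ry":0.0233,"rz":-0.0118,"grip":-1},{"dx":0.0692,"dy":-0.1718,"dz":-0.0304,"rx":-0.0137,"ry":0.0233,"rz":-0.0118,"grip":-1},{"dx":0.0692,"dy":-0.1718,"dz":-0.0304,"rx":-0.0137,"ry":0.0233,"rz":-0.0118,"grip":-1},{"dx":0.0692,"dy":-0.1718,"dz":-0.0304,"rx":-0.0137,"ry":0.0233,"rz":-0.0118,"grip":-1},{"dx":0.0692,"dy":-0.1718,"dz":-0.0304,"rx":-0.0137,"ry":0.0233,"rz":-0.0118,"grip":-1}]'
python3 st.py; python3 sync.py
python3 d.py 664.5 -172 64 25.8 0 -200 20 0
```

```text
clock: 3.22
eef_pos: [451.9, -273.5, 168.6]
tool_rot: [-3.141, -0.347, 0.449]
force: [0.1, 0.3, -0.1]
width: 85.2
gripper_force: 0.0
3.23 [ 0.638  0.514  0.085  2.082 -0.763  0.534  0.25 ] [ 451.9 -273.5  168.6] [-3.141 -0.347  0.449] [ 0.1  0.3 -0.1] 85.2
TCP [ 490.3 -256.2   56.1] dist 120.0 deg 0.1
"dx":0.0960,"dy":0.0432,"dz":-0.2812,"rx":-0.0000,"ry":-0.0004,"rz":0.0001
```

```bash
python3 -m creep '[{"dx":0.024,"dy":0.0108,"dz":-0.0703,"rx":0,"ry":0,"rz":0,"grip":-1},{"dx":0.048,"dy":0.0216,"dz":-0.1406,"rx":0,"ry":0,"rz":0,"grip":-1},{"dx":0.072,"dy":0.0324,"dz":-0.2109,"rx":0,"ry":0,"rz":0,"grip":-1},{"dx":0.096,"dy":0.0432,"dz":-0.2812,"rx":0,"ry":0,"rz":0,"grip":-1},{"dx":0.096,"dy":0.0432,"dz":-0.2812,"rx":0,"ry":0,"rz":0,"grip":-1}]'
python3 - <<'E'
from cell import get_image
import cv2,numpy as np
a=get_image("side")[250:350,270:420,::-1];b=get_image("top")[160:290,345:445,::-1]
cv2.imwrite("pics/pre.png",np.hstack([cv2.resize(a,(450,300),interpolation=2),cv2.resize(b[:,:],(300,390),interpolation=2)[:300]]))
E
```

```text
clock: 3.85
eef_pos: [489.7, -256.0, 54.7]
tool_rot: [-3.137, -0.346, 0.447]
force: [-0.4, -0.4, 0.6]
width: 85.0
gripper_force: 0.0
```

View pics/pre.png

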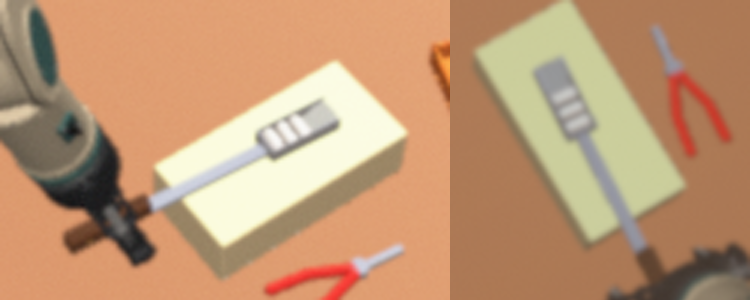

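The grip sits between the fingers (side crop about 110,220) and the boat hasn't moved, so I close.

```bash
python3 -m creep '[{"dx":0,"dy":0,"dz":0,"rx":0,"ry":0,"rz":0,"grip":1},{"dx":0,"dy":0,"dz":0,"rx":0,"ry":0,"rz":0,"grip":1},{"dx":0,"dy":0,"dz":0,"rx":0,"ry":0,"rz":0,"grip":1},{"dx":0,"dy":0,"dz":0,"rx":0,"ry":0,"rz":0,"grip":1},{"dx":0,"dy":0,"dz":0,"rx":0,"ry":0,"rz":0,"grip":1}]'
python3 -m creep '[{"dx":0,"dy":0,"dz":0,"rx":0,"ry":0,"rz":0,"grip":1},{"dx":0,"dy":0,"dz":0.02,"rx":0,"ry":0,"rz":0,"grip":1},{"dx":0,"dy":0,"dz":0.06,"rx":0,"ry":0,"rz":0,"grip":1},{"dx":0,"dy":0,"dz":0.1,"rx":0,"ry":0,"rz":0,"grip":1},{"dx":0,"dy":0,"dz":0.12,"rx":0,"ry":0,"rz":0,"grip":1}]'
python3 - <<'E'
from cell import get_image
import cv2,numpy as np
for n in("side","top"):cv2.imwrite(f"pics/{n}1.png",get_image(n)[:,:,::-1])
a=cv2.imread("pics/side1.png")[235:345,270:420];b=cv2.imread("pics/top1.png")[150:260,355:425]
cv2.imwrite("pics/lift.png",np.hstack([cv2.resize(a,None,fx=3.6,fy=3.6,interpolation=2),cv2.resize(b,None,fx=3.6,fy=3.6,interpolation=2)]))
E
```

```text
clock: 4.58
eef_pos: [490.4, -257.9, 56.4]
tool_rot: [3.141, -0.347, 0.448]
force: [-2.1, -0.1, 4.7]
width: 17.4
gripper_force: 60.2
clock: 5.2
eef_pos: [490.4, -258.3, 104.7]
tool_rot: [3.14, -0.346, 0.448]
force: [0.6, -0.4, -2.2]
width: 17.1
gripper_force: 59.2
```

View pics/lift.png

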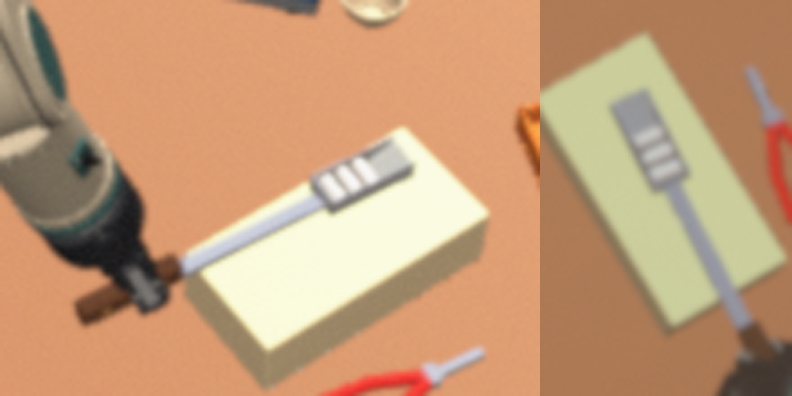

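```bash
python3 - <<'E'
from fit import *
from scipy.spatial.transform import Rotation as R
np.set_printoptions(precision=2,suppress=True)
o=[("side",(40,16,15),(377.8,273.6)),("side",(40,-16,15),(384.7,281.7)),("side",(-40,16,18),(356.7,285.8)),("side",(-40,-16,18),(364.4,292.6)),("side",(-170,0,20),(318.6,307.2)),
("top",(40,16,15),(375,178.6)),("top",(40,-16,15),(385,175)),("top",(-40,16,18),(386.7,203.3)),("top",(-40,-16,18),(395.8,198.9)),("top",(-170,0,20),(414.4,241.7))]
f=lambda q:np.concatenate([proj(n,q[:3]+R.from_euler("xyz",[0,q[4],q[3]],degrees=True).apply(p))-uv for n,p,uv in o])
r=least_squares(f,[664,-172,112,25,0],x_scale=[10,10,10,3,3],loss="soft_l1");print(r.x);print(f(r.x).reshape(-1,2).T)
E
```

```text
[ 663.74 -175.02  112.52   25.76   -0.17]
[[ 0.56 -0.03 -1.38 -2.92  0.39 -0.1  -0.35  0.61  1.34 -1.66]
 [ 0.57 -0.   -1.01 -0.03  0.38  0.72 -0.33 -0.1  -0.41 -1.12]]
```

Lift is clean: boat level, pitch about 0°, slugs in place. I raise to slot height, then turn to the kiln.

```bash
python3 sync.py; python3 d.py 664.5 -174 170 25.8 0 -200 20 0;python3 d.py 506 31.5 168 69.4 0 -200 20 0
```

```text
TCP [ 490.3 -258.2  162.1] dist 58.0 deg 0.2
"dx":-0.0010,"dy":0.0002,"dz":0.1438,"rx":0.0004,"ry":-0.0002,"rz":0.0004
TCP [ 437.9 -149.6  160.1] dist 121.0 deg 43.6
"dx":-0.1309,"dy":0.2715,"dz":-0.0050,"rx":-0.0000,"ry":-0.0000,"rz":0.1211
```

```bash
python3 -m creep '[{"dx":0,"dy":0,"dz":0.03,"rx":0,"ry":0,"rz":0,"grip":1},{"dx":0,"dy":0,"dz":0.07,"rx":0,"ry":0,"rz":0,"grip":1},{"dx":0,"dy":0,"dz":0.11,"rx":0,"ry":0,"rz":0,"grip":1},{"dx":0,"dy":0,"dz":0.135,"rx":0,"ry":0,"rz":0,"grip":1},{"dx":0,"dy":0,"dz":0.1438,"rx":0,"ry":0,"rz":0,"grip":1}]'
python3 -m creep '[{"dx":-0.006,"dy":0.012,"dz":0,"rx":0,"ry":0,"rz":0.005,"grip":1},{"dx":-0.018,"dy":0.036,"dz":0,"rx":0,"ry":0,"rz":0.016,"grip":1},{"dx":-0.033,"dy":0.068,"dz":0,"rx":0,"ry":0,"rz":0.030,"grip":1},{"dx":-0.05,"dy":0.104,"dz":0,"rx":0,"ry":0,"rz":0.046,"grip":1},{"dx":-0.067,"dy":0.139,"dz":0,"rx":0,"ry":0,"rz":0.062,"grip":1}]'
python3 -m creep '[{"dx":-0.017,"dy":0.034,"dz":0,"rx":0,"ry":0,"rz":0.016,"grip":1},{"dx":-0.034,"dy":0.068,"dz":0,"rx":0,"ry":0,"rz":0.031,"grip":1},{"dx":-0.05,"dy":0.103,"dz":0,"rx":0,"ry":0,"rz":0.046,"grip":1},{"dx":-0.06,"dy":0.125,"dz":-0.003,"rx":0,"ry":0,"rz":0.056,"grip":1},{"dx":-0.0639,"dy":0.1325,"dz":-0.005,"rx":0,"ry":0,"rz":0.0591,"grip":1}]'; python3 st.py
```

```text
clock: 5.92
eef_pos: [490.6, -258.1, 162.1]
tool_rot: [3.141, -0.347, 0.448]
force: [-0.8, -0.2, -2.5]
width: 17.1
gripper_force: 59.2
clock: 6.55
eef_pos: [462.9, -201.7, 161.0]
tool_rot: [-3.141, -0.347, 0.841]
force: [0.2, -0.3, -2.4]
width: 17.0
gripper_force: 59.1
clock: 7.18
eef_pos: [438.0, -149.1, 159.3]
tool_rot: [3.142, -0.347, 1.21]
force: [-0.7, 0.3, -2.5]
width: 17.5
gripper_force: 59.2
7.17 [ 0.548  0.528 -0.036  2.088 -0.55   0.657  0.616] [ 438.  -149.1  159.3] [ 3.142 -0.347  1.21 ] [-0.7  0.3 -2.5] 17.5
```

```bash
python3 sync.py; python3 d.py 522.1 73.7 166 69.4 0 -200 20 0
```

```text
TCP [ 454.  -107.4  158.1] dist 45.0 deg 0.1
"dx":0.0400,"dy":0.1042,"dz":-0.0029,"rx":0.0003,"ry":-0.0001,"rz":0.0002
```

```bash
python3 -m creep '[{"dx":0.006,"dy":0.0156,"dz":0,"rx":0,"ry":0,"rz":0,"grip":1},{"dx":0.02,"dy":0.05,"dz":0,"rx":0,"ry":0,"rz":0,"grip":1},{"dx":0.033,"dy":0.085,"dz":-0.002,"rx":0,"ry":0,"rz":0,"grip":1},{"dx":0.04,"dy":0.1042,"dz":-0.0029,"rx":0,"ry":0,"rz":0,"grip":1},{"dx":0.04,"dy":0.1042,"dz":-0.0029,"rx":0,"ry":0,"rz":0,"grip":1}]'; python3 st.py
python3 - <<'E'
from cell import get_image
import cv2,numpy as np
for n in("side","top"):cv2.imwrite(f"pics/{n}2.png",get_image(n)[:,:,::-1])
a=cv2.imread("pics/side2.png")[170:270,280:380];b=cv2.imread("pics/top2.png")[165:265,240:340]
cv2.imwrite("pics/slot.png",np.hstack([cv2.resize(a,None,fx=4,fy=4,interpolation=2),cv2.resize(b,None,fx=4,fy=4,interpolation=2)]))
E
```

```text
clock: 7.8
eef_pos: [454.2, -106.7, 158.4]
tool_rot: [3.141, -0.347, 1.211]
force: [-0.3, -0.3, -3.2]
width: 17.0
gripper_force: 59.1
7.8 [ 0.464  0.522 -0.053  2.107 -0.578  0.614  0.55 ] [ 454.2 -106.7  158.4] [ 3.141 -0.347  1.211] [-0.3 -0.3 -3.2] 17.0
```

View pics/slot.png

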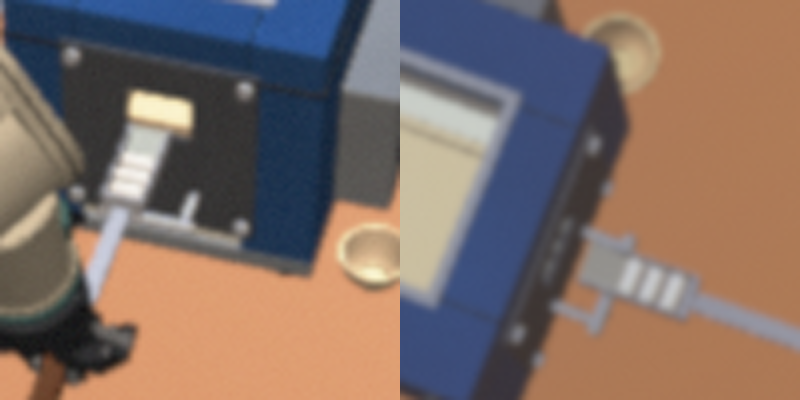

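```bash
python3 - <<'E'
from fit import *
np.set_printoptions(precision=1,suppress=True)
def back(n,uv,z):
    K,T=C[n];W=np.linalg.inv(T);d=W[:3,:3]@np.linalg.inv(K)@[*uv,1];o=W[:3,3];return o+d*(z-o[2])/d[2]
a=np.radians(69.4);u=np.array([np.cos(a),np.sin(a)]);n=np.array([-u[1],u[0]])
def k(l,c,uv,z): d=back(c,uv,z)[:2]-[545,134.5];print(l,c,"kx,ky",d@u,d@n)
m=lambda *p:np.mean(p,axis=0)
k("slot","side",m((312.5,192.2),(328.5,195.5),(328,204.6),(312,201.3)),175)
k("platetop","side",m((295.25,180.5),(344.5,189.7)),234)
k("screws","side",m((297.75,183.75),(341,192.5)),224)
k("screws","top",m((288.25,201),(269.25,248.25)),224)
k("bar","top",m((297.75,225),(289.25,247.5)),92)
k("nose","side",m((312,201),(323,204)),166+15.3)
k("rear","side",m((305,218.3),(314.25,222)),166+18.3)
k("nose","top",m((285.5,235.75),(288,225)),181.3)
k("rear","top",m((311.75,243.75),(314.5,233.75)),184.3)
E
```

```text
slot side kx,ky 3.7069369630804707 -0.34034883452206466
platetop side kx,ky 1.3625100567263384 0.07639059556429778
screws side kx,ky -1.854881214206113 0.7986601512989226
screws top kx,ky -6.133953003229499 0.5980966477516194
bar top kx,ky -40.864140507329914 0.7399099901401396
nose side kx,ky -22.58762766728882 1.145251964137465
rear side kx,ky -105.23420372795411 2.272731184428025
nose top kx,ky -26.94607893647528 2.4485533961537786
rear top kx,ky -104.65308282473137 -0.8302570833456784
```

The nose is lined up with the slot to within about 2 mm laterally (side crop: slot 160,110; nose 150,130), and its height agrees. I insert slowly.

```bash
python3 sync.py; python3 - <<'E'
import numpy as np
c,s=np.cos(np.radians(69.4)),np.sin(np.radians(69.4))
for x in(10,87.5):print(545.9+c*x,134.2+s*x)
E
python3 d.py 549.4 143.6 166 69.4 0 -200 20 0; python3 d.py 576.7 216.1 168 69.4 0 -200 20 0
```

```text
549.418416484047 143.56059535738973
576.6861442354113 216.10520937716015
TCP [481.3 -37.5 158.1] dist 76.0 deg 0.2
"dx":0.0680,"dy":0.1763,"dz":-0.0006,"rx":0.0004,"ry":-0.0001,"rz":0.0005
TCP [508.6  35.  160.1] dist 78.0 deg 0.0
"dx":0.0682,"dy":0.1813,"dz":0.0050,"rx":0.0000,"ry":0.0000,"rz":-0.0000
```

```bash
python3 -m creep '[{"dx":0.008,"dy":0.02,"dz":0,"rx":0,"ry":0,"rz":0,"grip":1},{"dx":0.023,"dy":0.059,"dz":0,"rx":0,"ry":0,"rz":0,"grip":1},{"dx":0.038,"dy":0.098,"dz":0,"rx":0,"ry":0,"rz":0,"grip":1},{"dx":0.053,"dy":0.137,"dz":0,"rx":0,"ry":0,"rz":0,"grip":1},{"dx":0.068,"dy":0.1763,"dz":0,"rx":0,"ry":0,"rz":0,"grip":1}]'
python3 -m creep '[{"dx":0.015,"dy":0.039,"dz":0,"rx":0,"ry":0,"rz":0,"grip":1},{"dx":0.03,"dy":0.078,"dz":0,"rx":0,"ry":0,"rz":0,"grip":1},{"dx":0.045,"dy":0.118,"dz":0.002,"rx":0,"ry":0,"rz":0,"grip":1},{"dx":0.06,"dy":0.159,"dz":0.004,"rx":0,"ry":0,"rz":0,"grip":1},{"dx":0.0682,"dy":0.1813,"dz":0.005,"rx":0,"ry":0,"rz":0,"grip":1}]'; python3 st.py
cat > tip.py <<'E'
# tip.py phi L zpiv -> boat args for d.py, keeping the shank in the slot
import sys,numpy as np,subprocess
phi,L,zp=map(float,sys.argv[1:4]);f=np.radians(phi);c,s=np.cos(f),np.sin(f)
x=2.5+L*c-3*s;z=zp-L*s-3*c;a=np.radians(69.4)
print(phi,"kx",round(x,1),"z",round(z,1))
subprocess.run(["python3","d.py",str(545.9+x*np.cos(a)),str(134.2+x*np.sin(a)),str(z),"69.4",str(phi),"-200","20","0"])
E
python3 sync.py; python3 tip.py 8 85 173;python3 tip.py 16 85 175;python3 tip.py 24 85 176; python3 tip.py 32 85 178;python3 tip.py 40 85 179;python3 tip.py 46 82 180
```

```text
clock: 8.52
eef_pos: [481.7, -35.8, 158.4]
tool_rot: [3.141, -0.347, 1.209]
force: [0.8, 0.1, -2.1]
width: 17.2
gripper_force: 59.2
clock: 9.15
eef_pos: [508.8, 36.8, 160.5]
tool_rot: [3.141, -0.347, 1.21]
force: [-0.5, -0.1, -2.9]
width: 16.8
gripper_force: 59.2
9.15 [ 0.15   0.525 -0.072  2.089 -0.633  0.52   0.281] [508.8  36.8 160.5] [ 3.141 -0.347  1.21 ] [-0.5 -0.1 -2.9] 16.8
TCP [508.4  34.6 177.4] dist 17.0 deg 7.9
"dx":-0.0009,"dy":-0.0055,"dz":0.0421,"rx":-0.0205,"ry":0.0078,"rz":0.0002
8.0 kx 86.3 z 158.2
TCP [509.   36.1 194.5] dist 17.0 deg 8.0
"dx":0.0014,"dy":0.0039,"dz":0.0428,"rx":-0.0208,"ry":0.0078,"rz":0.0000
16.0 kx 83.4 z 148.7
TCP [510.4  39.6 210.2] dist 16.0 deg 8.0
"dx":0.0033,"dy":0.0088,"dz":0.0393,"rx":-0.0208,"ry":0.0078,"rz":0.0000
24.0 kx 78.9 z 138.7
TCP [512.4  45.  226.3] dist 17.0 deg 8.0
"dx":0.0051,"dy":0.0135,"dz":0.0402,"rx":-0.0208,"ry":0.0078,"rz":0.0000
32.0 kx 73.0 z 130.4
TCP [515.1  52.2 240.4] dist 16.0 deg 8.0
"dx":0.0068,"dy":0.0179,"dz":0.0354,"rx":-0.0208,"ry":0.0078,"rz":0.0000
40.0 kx 65.7 z 122.1
TCP [516.8  56.7 252.7] dist 13.0 deg 6.0
"dx":0.0042,"dy":0.0113,"dz":0.0306,"rx":-0.0156,"ry":0.0059,"rz":0.0000
46.0 kx 57.3 z 118.9
```

```bash
python3 -m creep '[{"dx":0,"dy":0,"dz":0,"rx":0,"ry":0,"rz":0,"grip":1},{"dx":0,"dy":-0.002,"dz":0.02,"rx":-0.01,"ry":0.0038,"rz":0,"grip":1},{"dx":-0.0009,"dy":-0.0045,"dz":0.0421,"rx":-0.0205,"ry":0.0078,"rz":0,"grip":1},{"dx":-0.0002,"dy":-0.003,"dz":0.0635,"rx":-0.0309,"ry":0.0117,"rz":0,"grip":1},{"dx":0.0005,"dy":-0.0016,"dz":0.0849,"rx":-0.0413,"ry":0.0156,"rz":0,"grip":1}]'; python3 st.py
python3 -m creep '[{"dx":0.0017,"dy":0.0044,"dz":0.0196,"rx":-0.0104,"ry":0.0039,"rz":0,"grip":1},{"dx":0.0033,"dy":0.0088,"dz":0.0393,"rx":-0.0208,"ry":0.0078,"rz":0,"grip":1},{"dx":0.0046,"dy":0.0122,"dz":0.0494,"rx":-0.026,"ry":0.0098,"rz":0,"grip":1},{"dx":0.0059,"dy":0.0156,"dz":0.0595,"rx":-0.0312,"ry":0.0117,"rz":0,"grip":1},{"dx":0.0084,"dy":0.0223,"dz":0.0795,"rx":-0.0416,"ry":0.0156,"rz":0,"grip":1}]'; python3 st.py
```

```text
clock: 9.78
eef_pos: [508.3, 33.8, 194.7]
tool_rot: [3.141, -0.067, 1.207]
force: [0.8, 1.2, -2.8]
width: 17.2
gripper_force: 59.1
9.78 [-0.263  0.48   0.262  1.975 -0.286  0.694 -0.175] [508.3  33.8 194.7] [ 3.141 -0.067  1.207] [ 0.8  1.2 -2.8] 17.2
clock: 10.4
eef_pos: [511.4, 41.9, 226.4]
tool_rot: [3.141, 0.213, 1.205]
force: [0.5, 0.4, -2.7]
width: 17.0
gripper_force: 59.1
10.4 [-0.547  0.533  0.442  1.826 -0.042  0.932 -0.486] [511.4  41.9 226.4] [3.141 0.213 1.205] [ 0.5  0.4 -2.7] 17.0
```

```bash
python3 -m creep '[{"dx":0.0017,"dy":0.0045,"dz":0.009,"rx":-0.0052,"ry":0.002,"rz":0,"grip":1},{"dx":0.0034,"dy":0.009,"dz":0.0177,"rx":-0.0104,"ry":0.0039,"rz":0,"grip":1},{"dx":0.0051,"dy":0.0135,"dz":0.0266,"rx":-0.0156,"ry":0.0059,"rz":0,"grip":1},{"dx":0.0068,"dy":0.0179,"dz":0.0354,"rx":-0.0208,"ry":0.0078,"rz":0,"grip":1},{"dx":0.0068,"dy":0.0179,"dz":0.0354,"rx":-0.0208,"ry":0.0078,"rz":0,"grip":1}]'; python3 st.py
python3 -m creep '[{"dx":0,"dy":0,"dz":0,"rx":0,"ry":0,"rz":0,"grip":1},{"dx":0.0021,"dy":0.0056,"dz":0.0153,"rx":-0.0078,"ry":0.003,"rz":0,"grip":1},{"dx":0.0042,"dy":0.0113,"dz":0.0306,"rx":-0.0156,"ry":0.0059,"rz":0,"grip":1},{"dx":0.0042,"dy":0.0113,"dz":0.0306,"rx":-0.0156,"ry":0.0059,"rz":0,"grip":1},{"dx":0.0042,"dy":0.0113,"dz":0.0306,"rx":-0.0156,"ry":0.0059,"rz":0,"grip":1}]'; python3 st.py
python3 - <<'E'
from cell import get_image
import cv2,numpy as np
for n in("side","top"):cv2.imwrite(f"pics/{n}3.png",get_image(n)[:,:,::-1])
a=cv2.imread("pics/side3.png")[115:215,270:370];b=cv2.imread("pics/top3.png")[160:260,200:300]
cv2.imwrite("pics/tip.png",np.hstack([cv2.resize(a,None,fx=4,fy=4,interpolation=2),cv2.resize(b,None,fx=4,fy=4,interpolation=2)]))
E
```

```text
clock: 11.02
eef_pos: [515.2, 51.7, 240.1]
tool_rot: [3.14, 0.349, 1.21]
force: [1.0, 0.3, -1.5]
width: 17.1
gripper_force: 59.3
11.03 [-0.644  0.586  0.49   1.741  0.037  1.061 -0.582] [515.2  51.7 240.1] [3.14  0.349 1.21 ] [ 1.   0.3 -1.5] 17.1
clock: 11.65
eef_pos: [516.3, 54.7, 252.5]
tool_rot: [3.14, 0.453, 1.208]
force: [-0.5, 0.3, -0.3]
width: 16.8
gripper_force: 59.3
11.65 [-0.697  0.626  0.519  1.679  0.086  1.162 -0.633] [516.3  54.7 252.5] [3.14  0.453 1.208] [-0.5  0.3 -0.3] 16.8
```

View pics/tip.png

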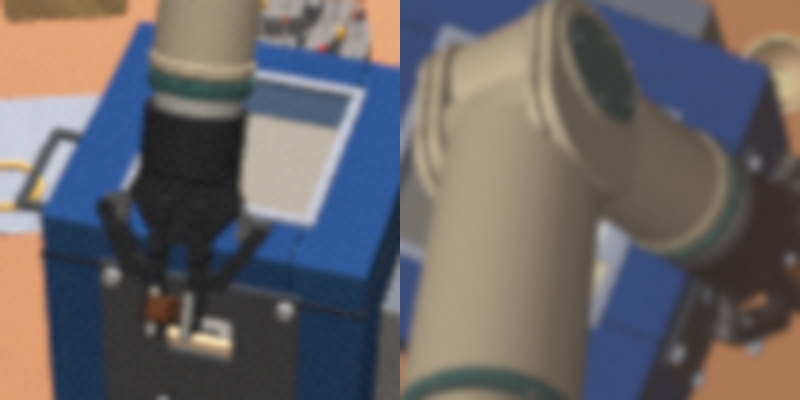

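The sight glass is mostly hidden behind the arm. The shank stands free in the slot (side crop 195,320). The load on the wrist has dropped, so I'll hold once more and average the force.

```bash
python3 -m creep '[{"dx":0,"dy":0,"dz":0,"rx":0,"ry":0,"rz":0,"grip":1},{"dx":0,"dy":0,"dz":0,"rx":0,"ry":0,"rz":0,"grip":1},{"dx":0,"dy":0,"dz":0,"rx":0,"ry":0,"rz":0,"grip":1},{"dx":0,"dy":0,"dz":0,"rx":0,"ry":0,"rz":0,"grip":1},{"dx":0,"dy":0,"dz":0,"rx":0,"ry":0,"rz":0,"grip":1}]'; python3 sync.py
python3 tip.py 32 85 178;python3 tip.py 16 85 175;python3 tip.py 0 85 171
```

```text
clock: 12.38
eef_pos: [516.5, 54.9, 252.7]
tool_rot: [3.139, 0.454, 1.208]
force: [-0.0, -0.9, 0.0]
width: 16.9
gripper_force: 59.3
TCP [512.4  45.  226.3] dist 28.0 deg 14.0
"dx":-0.0104,"dy":-0.0248,"dz":-0.0660,"rx":0.0366,"ry":-0.0135,"rz":0.0004
32.0 kx 73.0 z 130.4
TCP [509.   36.1 194.5] dist 33.0 deg 16.0
"dx":-0.0084,"dy":-0.0223,"dz":-0.0795,"rx":0.0416,"ry":-0.0156,"rz":-0.0000
16.0 kx 83.4 z 148.7
TCP [508.6  35.  160.1] dist 34.0 deg 16.0
"dx":-0.0010,"dy":-0.0028,"dz":-0.0858,"rx":0.0416,"ry":-0.0156,"rz":-0.0000
0.0 kx 87.5 z 168.0
```

```bash
python3 -m creep '[{"dx":-0.0026,"dy":-0.0062,"dz":-0.0165,"rx":0.0091,"ry":-0.0034,"rz":0,"grip":1},{"dx":-0.0052,"dy":-0.0124,"dz":-0.033,"rx":0.0183,"ry":-0.0068,"rz":0,"grip":1},{"dx":-0.0078,"dy":-0.0186,"dz":-0.0495,"rx":0.0274,"ry":-0.0101,"rz":0,"grip":1},{"dx":-0.0104,"dy":-0.0248,"dz":-0.066,"rx":0.0366,"ry":-0.0135,"rz":0,"grip":1},{"dx":-0.0104,"dy":-0.0248,"dz":-0.066,"rx":0.0366,"ry":-0.0135,"rz":0,"grip":1}]'
python3 -m creep '[{"dx":-0.0021,"dy":-0.0056,"dz":-0.0199,"rx":0.0104,"ry":-0.0039,"rz":0,"grip":1},{"dx":-0.0042,"dy":-0.0112,"dz":-0.0398,"rx":0.0208,"ry":-0.0078,"rz":0,"grip":1},{"dx":-0.0063,"dy":-0.0167,"dz":-0.0596,"rx":0.0312,"ry":-0.0117,"rz":0,"grip":1},{"dx":-0.0084,"dy":-0.0223,"dz":-0.0795,"rx":0.0416,"ry":-0.0156,"rz":0,"grip":1},{"dx":-0.0084,"dy":-0.0223,"dz":-0.0795,"rx":0.0416,"ry":-0.0156,"rz":0,"grip":1}]'
python3 -m creep '[{"dx":-0.0002,"dy":-0.0007,"dz":-0.0214,"rx":0.0104,"ry":-0.0039,"rz":0,"grip":1},{"dx":-0.0005,"dy":-0.0014,"dz":-0.0429,"rx":0.0208,"ry":-0.0078,"rz":0,"grip":1},{"dx":-0.0007,"dy":-0.0021,"dz":-0.0643,"rx":0.0312,"ry":-0.0117,"rz":0,"grip":1},{"dx":-0.001,"dy":-0.0028,"dz":-0.0858,"rx":0.0416,"ry":-0.0156,"rz":0,"grip":1},{"dx":-0.001,"dy":-0.0028,"dz":-0.0858,"rx":0.0416,"ry":-0.0156,"rz":0,"grip":1}]'; python3 st.py; python3 sync.py
python3 d.py 549.4 143.6 166 69.4 0 -200 20 0; python3 d.py 522.1 73.7 167 69.4 0 -200 20 0
```

```text
clock: 13.0
eef_pos: [511.7, 43.8, 226.3]
tool_rot: [-3.141, 0.21, 1.207]
force: [-0.7, -0.1, -0.9]
width: 17.0
gripper_force: 59.2
clock: 13.62
eef_pos: [508.5, 35.2, 194.0]
tool_rot: [-3.139, -0.069, 1.207]
force: [0.2, 0.4, -1.5]
width: 17.0
gripper_force: 59.2
clock: 14.25
eef_pos: [508.6, 34.5, 159.3]
tool_rot: [-3.137, -0.348, 1.206]
force: [0.3, -0.6, -1.6]
width: 17.1
gripper_force: 59.2
14.25 [ 0.152  0.528 -0.066  2.088 -0.639  0.525  0.289] [508.6  34.5 159.3] [-3.137 -0.348  1.206] [ 0.3 -0.6 -1.6] 17.1
TCP [481.3 -37.5 158.1] dist 77.0 deg 0.3
"dx":-0.0682,"dy":-0.1801,"dz":-0.0030,"rx":-0.0001,"ry":-0.0006,"rz":0.0006
TCP [ 454.  -107.4  159.1] dist 75.0 deg 0.0
"dx":-0.0683,"dy":-0.1747,"dz":0.0025,"rx":-0.0000,"ry":-0.0000,"rz":-0.0000
```

```bash
python3 -m creep '[{"dx":-0.0136,"dy":-0.036,"dz":0,"rx":0,"ry":0,"rz":0.0003,"grip":1},{"dx":-0.0273,"dy":-0.072,"dz":-0.001,"rx":0,"ry":-0.0006,"rz":0.0006,"grip":1},{"dx":-0.0409,"dy":-0.108,"dz":-0.002,"rx":0,"ry":-0.0006,"rz":0.0006,"grip":1},{"dx":-0.0546,"dy":-0.1441,"dz":-0.003,"rx":0,"ry":-0.0006,"rz":0.0006,"grip":1},{"dx":-0.0682,"dy":-0.1801,"dz":-0.003,"rx":0,"ry":-0.0006,"rz":0.0006,"grip":1}]'
python3 -m creep '[{"dx":-0.0137,"dy":-0.036,"dz":0,"rx":0,"ry":0,"rz":0,"grip":1},{"dx":-0.0273,"dy":-0.071,"dz":0.001,"rx":0,"ry":0,"rz":0,"grip":1},{"dx":-0.041,"dy":-0.106,"dz":0.002,"rx":0,"ry":0,"rz":0,"grip":1},{"dx":-0.0546,"dy":-0.141,"dz":0.0025,"rx":0,"ry":0,"rz":0,"grip":1},{"dx":-0.0683,"dy":-0.1747,"dz":0.0025,"rx":0,"ry":0,"rz":0,"grip":1}]'; python3 sync.py;python3 st.py
python3 d.py 506 31.5 168 69.4 0 -200 20 0
python3 d.py 664.5 -174 110 25.8 0 -200 20 0
python3 - <<'E'
from cell import get_image
import cv2,numpy as np
for n in("side","top"):cv2.imwrite(f"pics/{n}4.png",get_image(n)[:,:,::-1])
a=cv2.imread("pics/side4.png")[120:240,280:380];b=cv2.imread("pics/top4.png")[155:275,190:290]; c=cv2.imread("pics/top4.png")
cv2.imwrite("pics/out.png",np.hstack([cv2.resize(x,None,fx=4,fy=4,interpolation=2) for x in(a,b)]))
E
```

```text
clock: 14.88
eef_pos: [481.0, -38.0, 158.9]
tool_rot: [3.139, -0.351, 1.214]
force: [0.1, 0.2, -1.0]
width: 17.2
gripper_force: 59.3
clock: 15.5
eef_pos: [453.7, -107.6, 159.9]
tool_rot: [3.139, -0.351, 1.214]
force: [0.1, -0.2, -1.9]
width: 16.9
gripper_force: 59.3
15.5 [ 0.466  0.52  -0.049  2.107 -0.584  0.62   0.563] [ 453.7 -107.6  159.9] [ 3.139 -0.351  1.214] [ 0.1 -0.2 -1.9] 16.9
TCP [ 437.9 -149.6  160.1] dist 45.0 deg 0.2
"dx":-0.0395,"dy":-0.1051,"dz":0.0007,"rx":-0.0001,"ry":0.0004,"rz":-0.0003
TCP [ 490.3 -258.2  102.1] dist 134.0 deg 43.6
"dx":0.1309,"dy":-0.2715,"dz":-0.1450,"rx":-0.0000,"ry":0.0000,"rz":-0.1212
```

View pics/out.png

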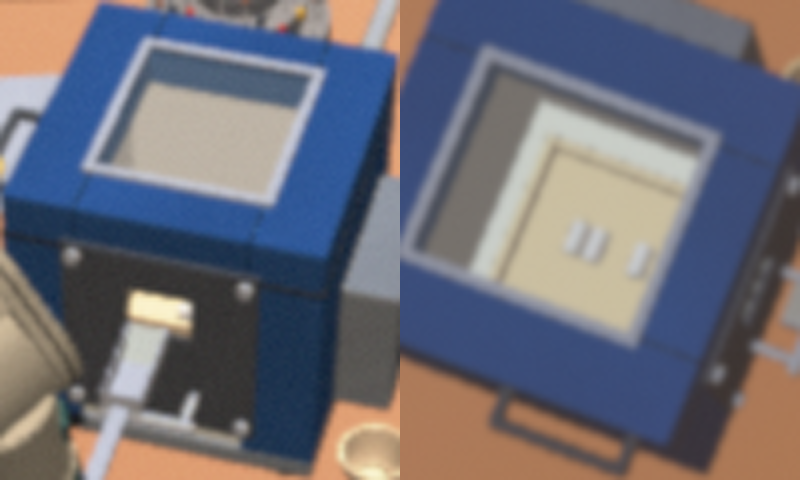

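All three slugs lie in the tray (top crop: 575,238; 595,243; 638,260) and the boat is empty. I go back to the brick.

```bash
python3 -m creep '[{"dx":-0.008,"dy":-0.021,"dz":0,"rx":0,"ry":0,"rz":0,"grip":1},{"dx":-0.016,"dy":-0.042,"dz":0,"rx":0,"ry":0,"rz":0,"grip":1},{"dx":-0.024,"dy":-0.063,"dz":0,"rx":0,"ry":0.0004,"rz":-0.0003,"grip":1},{"dx":-0.032,"dy":-0.084,"dz":0.0007,"rx":0,"ry":0.0004,"rz":-0.0003,"grip":1},{"dx":-0.0395,"dy":-0.1051,"dz":0.0007,"rx":0,"ry":0.0004,"rz":-0.0003,"grip":1}]'
python3 -m creep '[{"dx":0.013,"dy":-0.027,"dz":0,"rx":0,"ry":0,"rz":-0.0121,"grip":1},{"dx":0.026,"dy":-0.054,"dz":0,"rx":0,"ry":0,"rz":-0.0242,"grip":1},{"dx":0.039,"dy":-0.081,"dz":0,"rx":0,"ry":0,"rz":-0.0364,"grip":1},{"dx":0.052,"dy":-0.109,"dz":0,"rx":0,"ry":0,"rz":-0.0485,"grip":1},{"dx":0.0655,"dy":-0.1358,"dz":0,"rx":0,"ry":0,"rz":-0.0606,"grip":1}]'
python3 -m creep '[{"dx":0.013,"dy":-0.027,"dz":0,"rx":0,"ry":0,"rz":-0.0121,"grip":1},{"dx":0.026,"dy":-0.054,"dz":0,"rx":0,"ry":0,"rz":-0.0242,"grip":1},{"dx":0.039,"dy":-0.081,"dz":0,"rx":0,"ry":0,"rz":-0.0364,"grip":1},{"dx":0.052,"dy":-0.109,"dz":0,"rx":0,"ry":0,"rz":-0.0485,"grip":1},{"dx":0.0655,"dy":-0.1358,"dz":0,"rx":0,"ry":0,"rz":-0.0606,"grip":1}]'; python3 st.py;python3 sync.py
python3 d.py 664.5 -174 75 25.8 0 -200 20 0
```

```text
clock: 16.23
eef_pos: [438.1, -149.3, 160.2]
tool_rot: [-3.141, -0.35, 1.211]
force: [0.9, 0.4, -0.9]
width: 16.7
gripper_force: 59.3
clock: 16.85
eef_pos: [464.7, -203.7, 160.1]
tool_rot: [-3.141, -0.35, 0.825]
force: [-0.2, 0.6, -1.1]
width: 17.2
gripper_force: 59.4
clock: 17.48
eef_pos: [490.8, -257.9, 160.1]
tool_rot: [-3.141, -0.35, 0.445]
force: [0.6, -0.3, -1.5]
width: 17.0
gripper_force: 59.3
17.48 [ 0.538  0.551  0.124  2.043 -0.811  0.526  0.219] [ 490.8 -257.9  160.1] [-3.141 -0.35   0.445] [ 0.6 -0.3 -1.5] 17.0
TCP [ 490.3 -258.2   67.1] dist 93.0 deg 0.3
"dx":-0.0013,"dy":-0.0007,"dz":-0.2324,"rx":-0.0002,"ry":0.0001,"rz":0.0008
```

Now lower to TCP z about 67, then feel down to about 57.

```bash
python3 -m creep '[{"dx":0,"dy":0,"dz":-0.06,"rx":0,"ry":0,"rz":0.0008,"grip":1},{"dx":0,"dy":0,"dz":-0.12,"rx":0,"ry":0,"rz":0.0008,"grip":1},{"dx":0,"dy":0,"dz":-0.18,"rx":0,"ry":0,"rz":0.0008,"grip":1},{"dx":-0.0013,"dy":-0.0007,"dz":-0.22,"rx":0,"ry":0,"rz":0.0008,"grip":1},{"dx":-0.0013,"dy":-0.0007,"dz":-0.2324,"rx":0,"ry":0,"rz":0.0008,"grip":1}]'
python3 -m creep '[{"dx":0,"dy":0,"dz":-0.006,"rx":0,"ry":0,"rz":0,"grip":1},{"dx":0,"dy":0,"dz":-0.012,"rx":0,"ry":0,"rz":0,"grip":1},{"dx":0,"dy":0,"dz":-0.018,"rx":0,"ry":0,"rz":0,"grip":1},{"dx":0,"dy":0,"dz":-0.0235,"rx":0,"ry":0,"rz":0,"grip":1},{"dx":0,"dy":0,"dz":-0.0235,"rx":0,"ry":0,"rz":0,"grip":1}]'
```

```text
clock: 18.1
eef_pos: [489.6, -257.7, 66.1]
tool_rot: [-3.139, -0.349, 0.452]
force: [-0.5, 0.3, -1.1]
width: 16.9
gripper_force: 59.3
clock: 18.73
eef_pos: [490.1, -257.6, 57.7]
tool_rot: [-3.141, -0.35, 0.455]
force: [0.2, 0.2, -1.5]
width: 17.3
gripper_force: 59.3
```

```bash
python3 -m creep '[{"dx":0,"dy":0,"dz":-0.002,"rx":0,"ry":0,"rz":0,"grip":1},{"dx":0,"dy":0,"dz":-0.004,"rx":0,"ry":0,"rz":0,"grip":1},{"dx":0,"dy":0,"dz":-0.005,"rx":0,"ry":0,"rz":0,"grip":1},{"dx":0,"dy":0,"dz":-0.005,"rx":0,"ry":0,"rz":0,"grip":1},{"dx":0,"dy":0,"dz":-0.005,"rx":0,"ry":0,"rz":0,"grip":1}]'
```

```text
clock: 19.35
eef_pos: [490.2, -257.7, 56.1]
tool_rot: [-3.141, -0.35, 0.455]
force: [-2.8, 0.4, 4.7]
width: 17.2
gripper_force: 60.0
```

Contact with the brick. I release and back off along the tool axis.

```bash
python3 -m creep '[{"dx":0,"dy":0,"dz":0,"rx":0,"ry":0,"rz":0,"grip":-1},{"dx":0,"dy":0,"dz":0,"rx":0,"ry":0,"rz":0,"grip":-1},{"dx":0,"dy":0,"dz":0,"rx":0,"ry":0,"rz":0,"grip":-1},{"dx":0,"dy":0,"dz":0,"rx":0,"ry":0,"rz":0,"grip":-1},{"dx":0,"dy":0,"dz":0,"rx":0,"ry":0,"rz":0,"grip":-1}]'
python3 -m creep '[{"dx":-0.024,"dy":-0.0108,"dz":0.0703,"rx":0,"ry":0,"rz":0,"grip":-1},{"dx":-0.048,"dy":-0.0216,"dz":0.1406,"rx":0,"ry":0,"rz":0,"grip":-1},{"dx":-0.072,"dy":-0.0324,"dz":0.2109,"rx":0,"ry":0,"rz":0,"grip":-1},{"dx":-0.096,"dy":-0.0432,"dz":0.2812,"rx":0,"ry":0,"rz":0,"grip":-1},{"dx":-0.096,"dy":-0.0432,"dz":0.2812,"rx":0,"ry":0,"rz":0,"grip":-1}]'
python3 - <<'E'
from cell import get_image
import cv2,numpy as np
# compare brick area with the picture at the start (boat returned to the same place?)
for n,(y0,y1,x0,x1) in dict(side=(265,315,320,410),top=(155,235,350,425)).items():
    im=get_image(n)[:,:,::-1];cv2.imwrite(f"pics/{n}5.png",im)
    g=[cv2.cvtColor(np.ascontiguousarray(i[y0:y1,x0:x1]),6).astype(np.float32) for i in(cv2.imread(f"pics/{n}0.png"),im)]
    # mask: boat = not cream; centroid of pixels differing from cream
    for i in g:
        m=(i<175).astype(np.uint8);M=cv2.moments(m,True);print(n,M["m00"],M["m10"]/M["m00"],M["m01"]/M["m00"])
    print("mean diff",np.abs(g[0]-g[1]).mean(),"shift",cv2.phaseCorrelate(*g))
E
```

```text
clock: 19.98
eef_pos: [490.1, -257.6, 55.7]
tool_rot: [-3.141, -0.35, 0.455]
force: [0.0, -0.2, 0.2]
width: 85.5
gripper_force: 0.0
clock: 20.6
eef_pos: [452.1, -276.2, 170.2]
tool_rot: [3.138, -0.351, 0.455]
force: [0.3, 0.2, -0.2]
width: 85.1
gripper_force: 0.0
side 2381.0 43.78454430911382 18.556488870222594
side 1860.0 36.00376344086021 21.125806451612902
mean diff 3.4922223 shift ((0.031973554352887845, 0.07691695330258952), 0.9120691130956013)
top 3826.0 36.53397804495557 37.50627286983795
top 3864.0 36.49145962732919 37.51242236024845
mean diff 2.0186667 shift ((0.4693350273958572, 0.07733314980607275), 0.9087007358868917)
```

The picture matches the start view closely, so the boat is back on the brick and released. I hand in.

```bash
python3 -c "
from cell import ctrl;print(ctrl.finish_job())"
```

```text
the job is handed in; nothing more can be done
None
```

I handed the job in at about 21 s, but the hand-in gave no verdict: the pictures show all three slugs in the tray, and the empty boat is back on the firebrick and released, with no sign of it touching the cover plate.

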